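# Zero the scale, cover the tin, take back the outer lid

### The arm

A 6-joint arm with a two-finger parallel gripper is mounted at the origin on the work surface. World frame = base frame: x ahead of the robot, y to its left, z up, the work surface at z = 0. Lengths are in mm, angles in rad, forces in N, time in s.
With the tool pointing down it reaches from about 350 to 875 mm from the base axis. Payload 4.2 kg.
Tool frame: the origin (TCP) lies between the finger pads; the fingertips stand 25 mm ahead of it and the grasp point (between the pads) lies 6 mm ahead of it; z points along the fingers, y is the line along which they close (so a half turn about z gives the same grasp; the last joint's range is limited). The gripper opens to 85 mm and grips with 20 to 120 N. Pads are 22 mm wide; open, the fingers measure 114 mm over their backs; the gripper's body (76 mm by 85 mm) begins 54 mm behind the grasp point. The pads swing forward as they close: fully open they stand 13 mm farther back than shut.
Start: joints at [-0.984, 0.385, 0.008, 0, -1.194, -0.259], TCP at [201.241, -591.694, 256.312] pointing down, gripper open.
Joint ranges: [-3.14, 3.14], [-1.21, 2.06], [-1.07, 1.41], [-3.16, 2.05], [-2.99, -0.16], [-3.1, 3.1]. Speed limits (rad/s): [2.79, 2.79, 3.14, 3.14, 3.14, 3.14].

### API

Orientations are given as a unit quaternion [x, y, z, w].
In Python, from bench import arm gives the robot as it stands.
- The arm moves only by the shell command python3 -m pendant 'ROWS'. ROWS is JSON, a list of rows, each a list of 7 numbers: the shift along the tool's x, y, z in m, then the turn, a rotation vector about the tool's x, y, z in degrees, then the finger opening in m, from 0 to 0.0854. In form: [[x, y, z, wx, wy, wz, fingers], ...]. A call has 1 to 12 rows; each row shifts and turns the commanded pose from where the row before left it, along the tool's axes as they then stand; what a row does not reach is not made up. A row lasts 1/10 s, in which the tool goes at most 50 mm and 8.59 degrees, less where a joint would pass 70% of its speed; a pose out of reach is approached as far as the arm can. A call is refused whole if a number of a shift passes 0.05 or a number of a turn 8.59, either way. A call with a gripper value outside its range is refused whole. The fingers move at their own pace and stop on an object; the grip force is fixed at half the most. Time passes only in rows, so rows that do not move let the fingers close. It gives the time, the measured TCP pose, the force, the opening and the grip force at its end, in the units of the state.
- arm.read_state(): the state, without advancing time (a new reading comes with each control period).
- arm.get_image(name): name is "side" or "top"; returns a dict with "image" (400x640x3 uint8, red, green, blue), "fx", "fy", "cx", "cy" (pixels), "k1" (the pictures are not rectified: a ray, as slopes to the right and down, at radius r is drawn at 1 + k1 r^2 times it, then the intrinsics apply), "xyz" and "rotation" of the camera in the world. Camera axes: x right, y down, z forward; pixel columns grow to the right and rows downward; lengths in mm; the calibration is good to about 2 mm. A picture is of the moment at which its call begins. There is no depth.
- arm.job_done(): hands the job in; it is judged then, once.
The state is a dict: "clock": time; "joints": joint angles; "joint_vel": joint speeds; "joint_efforts": joint torques, N m; "position": TCP position; "ee_rot": TCP orientation; "contact_force": force on the tool from outside, world axes, zero at the start; "wrist_torque": the same for the moment, N m; "gripper_width": finger opening in mm; "grasp_force": force on a finger pad.
Only numpy, scipy, OpenCV 4.12 (cv2) and the standard library are available. Lean on these libraries where they do the work, as an engineer would, in place of code of your own. Each camera call takes 0.05 s, during which the arm holds its last target. There are 200 camera calls.

### The job

The open tin on the kitchen scale is to be weighed with only its inner lid on. Seen from the robot, press the scale's left key, then the right key, then the middle key, each fully down and up again, one at a time; after that, pick up the two nested lids together from the cork block by the wooden knob and lower them level into the tin until fully home, letting go of the knob only then. Finally take the outer lid alone by its round collar and lift it straight up, level and well clear of the knob, leaving the inner lid undisturbed in the tin and the tin on the scale; do not disturb the other things on the counter, and finish while still holding the outer lid in the air.

Things in the scene. Friction and masses are not known exactly. Their poses are not given: they have to be found in the camera images.
- scale: Grey flat kitchen scale, fixed, 250 (x) x 180 (y) x 22 mm high, with a round steel platform (140 mm across, top 34 mm above the counter) at the far end and three round keys in a row at the end facing the robot. Origin: centre of the underside; z up, x from the keys to the platform, y to the left along the row.
- platform (a point): Centre of the top of the weighing platform, 45 mm from the scale's origin along its x and 34 mm up.
- key_left_top (a point): Centre of the top of the left key (seen from the robot; the +y end of the row), moving with it. White round spring key, 28 mm dia., standing 10 mm proud of a black 44 mm round housing, top 44 mm above the counter when up. The keys are 50 mm apart; the row is 130 mm from the platform's centre.
- key_middle_top (a point): Centre of the top of the middle key, like the left one.
- key_right_top (a point): Centre of the top of the right key (the -y end of the row), like the left one.
- key_left (a joint): Travel of the left key in m: 0 up, 0.006 fully down; springs back by itself. It needs 1.2 N to start and 4 N to go fully down; beyond 0.004 counts as pressed.
- key_middle (a joint): Travel of the middle key, like the left one.
- key_right (a joint): Travel of the right key, like the left one.
- tin: Open round aluminium tin standing loose on the platform (up to 12 mm off its centre), 90 mm outside and 84 mm inside diameter, 60 mm high, floor 4 mm, about 0.3 kg. Origin: centre of the underside; z up; the rim is at z = 60 mm.
- cork_block: Fixed square cork block, 120 x 120 x 30 mm, on which the nested lids stand at the start. Origin: centre of the underside; z up.
- inner_lid: Aluminium inner lid, ~0.16 kg. Origin: centre of its underside; z up. By height in its frame: plug (78 mm dia., bevelled foot) 0-14 mm, flange (89 dia.) 14-18, bevelled boss (36 dia.) 18-26, neck (14 dia.) to 44, wooden knob (24 dia.) 44-70. Home in the tin, the flange rests on the rim and the origin is 46 mm above the tin's origin. Lifting it by the knob carries the outer lid along.
- outer_lid: Aluminium outer lid, ~0.1 kg, lying loose on the inner lid's flange, the knob standing through its collar. Origin: bottom centre of its skirt; z up; nested, 6 mm above the inner lid's origin. By height: skirt (103 mm outside, 98 inside dia.) 0-12 mm, flat top 12-15, upright tubular collar (46 outside, 40 inside dia.) 15-33. Lifted by the collar it comes off alone over the knob.
- jar: Bystander: glass jar with a shut steel twist cap, 68 mm diameter, 100 mm high, on the orange mat beyond the work area. Origin: centre of the underside.
- scraper: Bystander: black plastic groove scraper, 165 mm long, 24 mm wide, 14 mm high, lying between the scale and the cork block, roughly pointing away from the robot. Origin: at the counter, near its middle.
- mug: Bystander: white mug, 80 mm diameter, 90 mm high, beyond the work area. Origin: centre of the underside.
- spare_tin: Bystander: shut aluminium tin with a clip-on lid, 84 mm diameter, 62 mm high, at the right of the work area; it has no knob. Origin: centre of the underside.
- spoon: Bystander: wooden spoon lying at the left of the work area, along x. Origin: the counter under its middle.
Things that resemble listed ones, but are neither listed nor needed, are in the scene too. Leave any pink or red look-alike of the tin alone. Leave any red look-alike of the inner_lid alone.

How it is judged (in metres and radians):
On the way, in this order (a step that is already met when the one before it is completed fails the run):
1. the left key is pressed, the others up (value of joint key_left above 0.004 m and value of joint each of key_right, key_middle below 0.0015 m), for 0.05 s.
2. the right key is pressed, the others up (value of joint key_right above 0.004 m and value of joint each of key_left, key_middle below 0.0015 m), for 0.05 s.
3. the middle key is pressed, the others up (value of joint key_middle above 0.004 m and value of joint each of key_left, key_right below 0.0015 m), for 0.05 s.
4. all keys are up again and the nested lids are lifted together off the cork block by the knob (value of joint each of key_left, key_right, key_middle below 0.0015 m and z of outer_lid in the frame of inner_lid between 0.003 and 0.009 m and height (world z) of inner_lid above 0.06 m and contact force between the fingers and inner_lid above 0.5 N), for 0.2 s.
5. the nested lids are home in the tin, level, while the fingers still hold the knob (z of inner_lid in the frame of tin between 0.0435 and 0.0485 m and horizontal distance between inner_lid and tin below 0.006 m and angle between each of inner_lid, tin's own z axis and vertical below 0.06 rad and z of outer_lid in the frame of inner_lid between 0.003 and 0.009 m and contact force between the fingers and inner_lid above 0.5 N and horizontal distance between tin and platform below 0.035 m), for 0.1 s.
At the end, for the whole second after the job is handed in: Inner lid home in the tin (2.5 mm in height, 6 mm off axis, 3 degrees), at rest and untouched; tin upright within 35 mm of the platform centre; keys up; outer lid held still by the fingers, level within 14 degrees, its skirt at least 126 mm above the tin's underside (10 mm above the knob) (z of inner_lid in the frame of tin between 0.0435 and 0.0485 m and horizontal distance between inner_lid and tin below 0.006 m and angle between each of inner_lid, tin's own z axis and vertical below 0.06 rad and linear speed of inner_lid below 0.02 m/s and horizontal distance between tin and platform below 0.035 m and z of outer_lid in the frame of tin above 0.126 m and angle between outer_lid's own z axis and vertical below 0.25 rad and linear speed of outer_lid below 0.03 m/s and contact force between the fingers and outer_lid above 0.5 N and contact force between each of outer_lid, the fingers and inner_lid below 0.1 N and contact force between outer_lid and tin below 0.1 N and value of joint each of key_left, key_right, key_middle below 0.0015 m); the arm keeps its last pose, push and grip.
It fails at once if the outer lid comes off while the inner lid is not home in the tin or is dragged about (faster than 60 mm/s) (z of outer_lid in the frame of inner_lid above 0.012 m and (not (z of inner_lid in the frame of tin between 0.0435 and 0.0485 m and horizontal distance between inner_lid and tin below 0.006 m and angle between inner_lid's own z axis and vertical below 0.06 rad) or linear speed of inner_lid above 0.06 m/s)).
It fails at once if two keys are pressed at once (value of joint each of key_left, key_right above 0.003 m or value of joint each of key_left, key_middle above 0.003 m or value of joint each of key_right, key_middle above 0.003 m).
It fails at once if a key is pressed after the lids have been moved from the cork block (distance of inner_lid from where it was at the start of the episode above 0.05 m and value of joint any of key_left, key_right, key_middle above 0.003 m).
It fails at once if the tin is shoved more than 35 mm or tipped (distance of tin from where it was at the start of the episode above 0.035 m or angle between tin's own z axis and vertical above 0.3 rad).
It fails at once if a bystander is moved more than 30 mm (distance of any of jar, scraper, mug, spare_tin, spoon from where it was at the start of the episode above 0.03 m).
It also fails if it takes over 72 s, if anything falls off the work surface, if the arm or the gripper's body presses on something with over 40 N, if the wrist force passes 120 N, or if a joint passes its speed limit or range.

## Working session

There is one attempt and no reset: what is moved stays moved. The work goes in short steps, Python scripts to look and compute and a shell command to move; the robot and the scene stay as the last step left them, time stands still between calls to the robot, and variables do not carry over. Pictures are saved under pics/ and viewed, at most 10 in all, crops included, and the job is handed in when it is done.

```bash
mkdir -p pics
cat > h.py <<'E'
import numpy as np, cv2
from bench import arm
def snap(n,f):
    d=arm.get_image(n); cv2.imwrite(f,d["image"][:,:,::-1]); 
    import pickle; pickle.dump(d,open(f"{n}.pkl","wb")); return d
def ray(d,u,v):
    K=np.array([[d["fx"],0,d["cx"]],[0,d["fy"],d["cy"]],[0,0,1.]])
    p=cv2.undistortPoints(np.array([[[u,v]]],float),K,np.array([d["k1"],0,0,0.]))[0,0]
    return np.array(d["xyz"],float),np.array(d["rotation"],float).reshape(3,3)@np.array([p[0],p[1],1])
def at_z(d,u,v,z):
    o,r=ray(d,u,v); return (o+r*(z-o[2])/r[2]).round(1)
def proj(d,P):
    R=np.array(d["rotation"],float).reshape(3,3); c=R.T@(np.array(P,float)-np.array(d["xyz"]))
    x,y=c[:2]/c[2]; k=1+d["k1"]*(x*x+y*y); return np.array([d["fx"]*x*k+d["cx"],d["fy"]*y*k+d["cy"]]).round(1)
E
python3 - <<'E'
from h import *
for n in("top","side"):
    d=snap(n,f"pics/{n}0.png"); print({k:v for k,v in d.items() if k!="image"})
print(arm.read_state())
E
```

```text
{'fx': 362.0594696585795, 'fy': 362.0594696585795, 'cx': 320.257808831822, 'cy': 195.1699562379692, 'k1': 0.027293228310964552, 'xyz': array([ 377.8775989 ,   26.20855248, 1178.03589615]), 'rotation': array([-0.66208839,  0.74127681, -0.08208284,  0.07355304])}
{'fx': 402.4190826301684, 'fy': 402.4190826301684, 'cx': 321.28319009828624, 'cy': 200.36609008748601, 'k1': -0.10513757917591622, 'xyz': array([581.63073299, 852.24742179, 744.59416945]), 'rotation': array([-0.00793817,  0.9022246 , -0.43107353,  0.01016712])}
{'clock': 0.1, 'joints': array([-9.84384629e-01,  3.85503664e-01,  6.76751190e-03, -4.21737301e-04,
       -1.19400496e+00, -2.58606370e-01]), 'joint_vel': array([-0.00111948, -0.0022839 ,  0.00349228, -0.00037392,  0.0014771 ,
       -0.00142882]), 'joint_efforts': array([-2.98817140e-04, -3.93320775e+01,  1.88929725e+01,  4.19791505e+00,
       -2.57964399e-03,  1.58773464e-06]), 'position': array([ 201.09825659, -591.26939213,  255.32036685]), 'ee_rot': array([-1.63092984e-01,  9.86610204e-01,  9.67251985e-04, -2.19964123e-04]), 'contact_force': array([ 0.25450326,  0.10352261, -0.23630874]), 'wrist_torque': array([ 0.00661549, -0.02157158, -0.00504816]), 'grasp_force': 0.0, 'gripper_width': 85.60169026215684}
```

Rotation is a quaternion; I'll fix the helper.

```bash
sed -i 's/np.array(d\["rotation"\],float).reshape(3,3)/Rot.from_quat(d["rotation"]).as_matrix()/; 1a from scipy.spatial.transform import Rotation as Rot' h.py; cat h.py | grep Rot
```

```text
from scipy.spatial.transform import Rotation as Rot
    return np.array(d["xyz"],float),Rot.from_quat(d["rotation"]).as_matrix()@np.array([p[0],p[1],1])
    R=Rot.from_quat(d["rotation"]).as_matrix(); c=R.T@(np.array(P,float)-np.array(d["xyz"]))
```

View pics/top0.png

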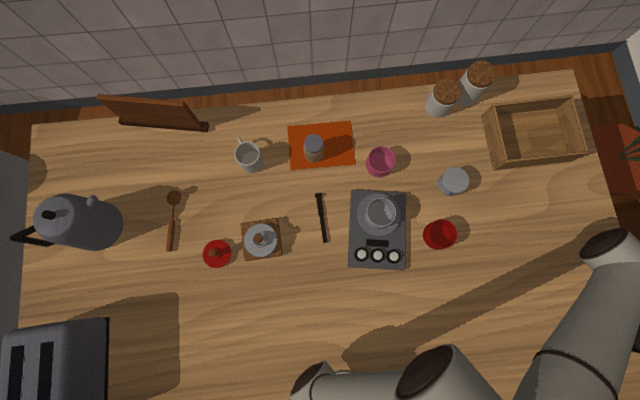

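View pics/side0.png

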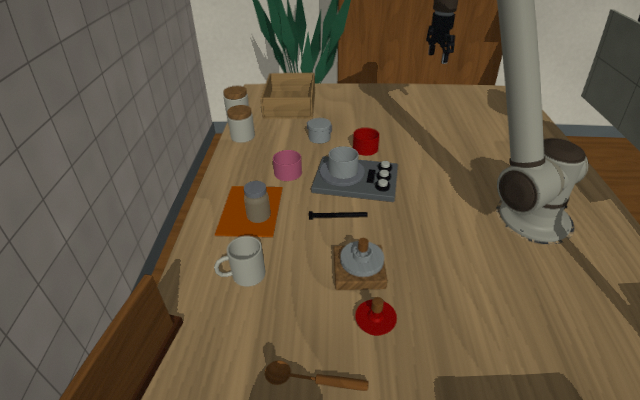

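The top view shows the scale at (378,230), keys at about (362,255), (378,255) and (394,256), the tin at (382,211), the lids on the cork at (261,240), and the scraper at (322,218). In the side view the tin is at (343,163), the keys at (384,175) and the lids at (362,258). I'll enlarge these next.

Run:
```python
from h import *
import pickle
t=pickle.load(open("top.pkl","rb"));s=pickle.load(open("side.pkl","rb"))
f=lambda d,x,y,w,h,k:cv2.resize(d["image"][y:y+h,x:x+w,::-1],None,fx=k,fy=k,interpolation=cv2.INTER_CUBIC)
a=f(t,335,180,80,100,5); b=f(t,230,210,80,60,5)  # 400x500,400x300
c=f(s,305,140,100,60,4); e=f(s,325,230,80,70,4)
im=np.zeros((600,800,3),np.uint8); im[:500,:400]=a; im[:300,400:]=b
im2=np.zeros((600,800,3),np.uint8); im2[:300,:500]=f(s,305,140,100,60,5); im2[300:,:400]=f(s,325,233,80,60,5)
im=np.clip(im*1.6,0,255).astype(np.uint8); im2=np.clip(im2*1.6,0,255).astype(np.uint8)
cv2.imwrite("pics/z1.png",im); cv2.imwrite("pics/z2.png",im2)
for n,u,v,z in(("L",362,255,44),("M",378,255,44),("R",394,256,44),("tinrim",382,211,94),("lid",261,240,50)): print(n,at_z(t,u,v,z))
for n,u,v,z in(("L",382,184,44),("M",384,174,44),("R",385,165,44),("tinrim",343,155,94),("knobtop",363,241,100)): print(n,at_z(s,u,v,z))
```

```text
L [ 428. -109.   44.]
M [ 422.5 -158.1   44. ]
R [ 414.1 -206.6   44. ]
tinrim [ 549.8 -181.5   94. ]
lid [508.6 196.9  50. ]
L [434.3 -92.7  44. ]
M [ 423.4 -143.4   44. ]
R [ 415.5 -192.1   44. ]
tinrim [ 547.7 -170.    94. ]
knobtop [509.5 200.  100. ]
```

View pics/z1.png

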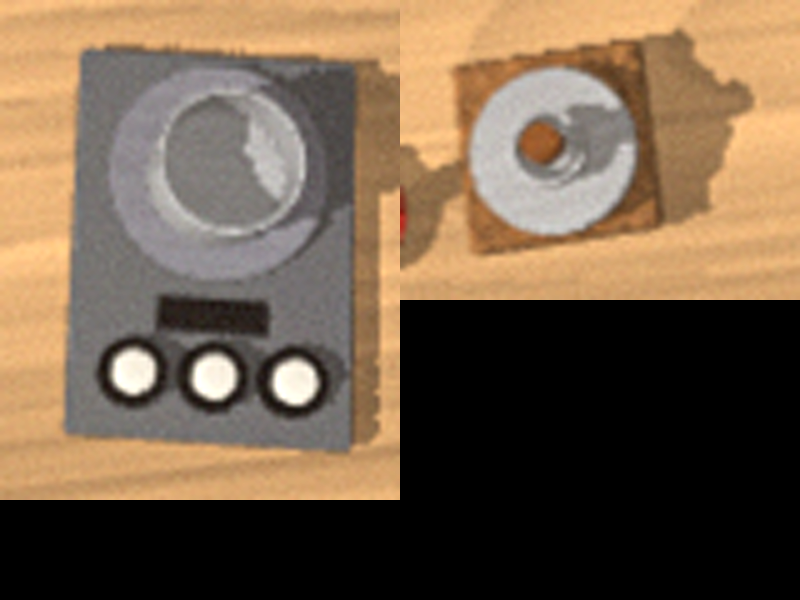

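View pics/z2.png

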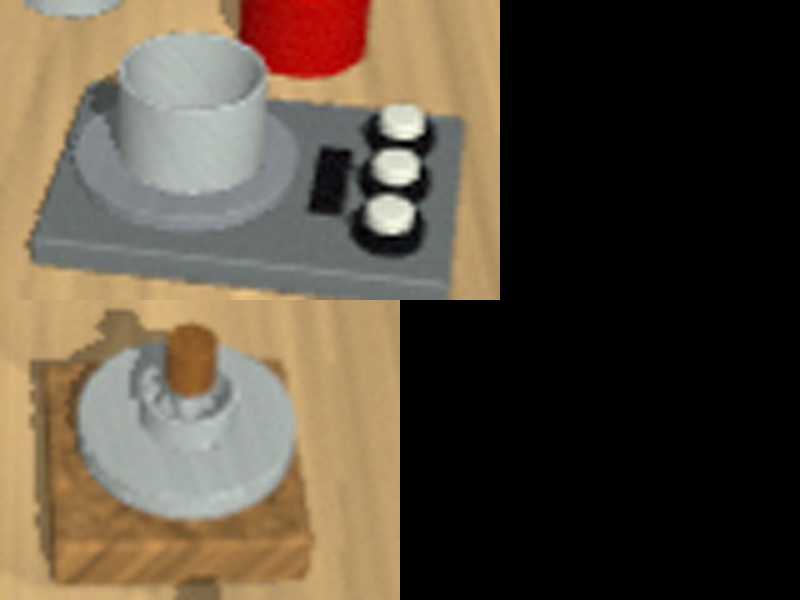

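The zoom shows the keys at top-crop (133,371), (214,376) and (296,381). The tin rim is centred at (232,162), the lid disc at (553,151) and the knob top at (542,139). In the side crop the rim centre is (193,72) and the knob top is about (191,334).

```bash
cat > m.py <<'E'
from h import *
import pickle
from scipy.optimize import least_squares
t=pickle.load(open("top.pkl","rb"));s=pickle.load(open("side.pkl","rb"))
g=lambda x0,y0,X,Y:(x0+(X+.5)/5-.5,y0+(Y+.5)/5-.5)
T={"L":(335,180,133,371,44),"M":(335,180,214,376,44),"R":(335,180,296,381,44),"rim":(335,180,232,162,94),"disc":(230,210,153,151,51),"knob":(230,210,142,139,100)}
S={"L":(305,140,390,208,44),"M":(305,140,397,160,44),"R":(305,140,403,116,44),"rim":(305,140,193,72,94),"disc":(325,233,187,126,51),"knob":(325,233,191,34,100)}
for k in T:
    a=g(*T[k][:4]);b=g(*S[k][:4]);z=T[k][4]
    tri=least_squares(lambda p:np.r_[proj(t,p)-a,proj(s,p)-b],[500,0,50],diff_step=1e-3)
    print(k,at_z(t,*a,z),at_z(s,*b,z),tri.x.round(1),tri.fun.round(1))
E
sed -i 's/\.round(1)$//; s/cy"\]\])\.round(1)/cy"]])/' h.py; python3 m.py
```

```text
L [ 431.93894348 -106.99973449   44.        ] [ 431.19769533 -106.56703341   44.        ] [ 431.5 -106.9   43.8] [-0.   0.1 -0.1 -0. ]
M [ 423.34478641 -156.30423809   44.        ] [ 422.1539886  -156.07547662   44.        ] [ 422.7 -156.1   44.1] [-0.   0.2 -0.2 -0. ]
R [ 414.72134702 -206.10604291   44.        ] [ 413.56414526 -204.42143281   44.        ] [ 414.1 -206.1   43. ] [-0.   0.2 -0.2 -0. ]
rim [ 547.0433175  -178.03566068   94.        ] [ 546.97934628 -175.53743592   94.        ] [ 547.1 -178.3   92.3] [-0.   0.1 -0.1 -0. ]
disc [509.39793091 199.15975138  51.        ] [509.45288528 206.06444045  51.        ] [509.3 200.2  44.9] [-0.   0.3 -0.2 -0. ]
knob [511.51062963 197.58899357 100.        ] [509.6670534  194.80580392 100.        ] [510.4 197.3 102.6] [-0.   0.3 -0.2 -0. ]
```

```bash
cat > go.py <<'E'
import sys
from h import *
s=arm.read_state(); R=Rot.from_quat(s["ee_rot"]); z=R.as_matrix()[:,2]
q=[float(a) for a in sys.argv[1:4]]
print("shift mm",R.inv().apply(np.array(q)-s["position"]).round(1),"tilt turn deg",np.degrees(R.inv().apply(np.cross(z,[0,0,-1]))).round(2))
print(s["clock"],s["position"].round(1),s["contact_force"].round(2),s["gripper_width"],s["grasp_force"])
E
python3 go.py 431.5 -107 110
```

```text
shift mm [-374.   384.1  146. ] tilt turn deg [ 0.11 -0.01 -0.  ]
0.1 [ 201.1 -591.3  255.3] [ 0.25  0.1  -0.24] 85.60169026215684 0.0
```

```bash
python3 -m pendant '[[-0.031,0.032,0.008,0,0,0,0],[-0.031,0.032,0.008,0,0,0,0],[-0.031,0.032,0.008,0,0,0,0],[-0.031,0.032,0.01,0,0,0,0],[-0.031,0.032,0.012,0,0,0,0],[-0.031,0.032,0.012,0,0,0,0],[-0.031,0.032,0.012,0,0,0,0],[-0.031,0.032,0.012,0,0,0,0],[-0.031,0.032,0.014,0,0,0,0],[-0.031,0.032,0.014,0,0,0,0],[-0.031,0.032,0.014,0,0,0,0],[-0.031,0.032,0.014,0,0,0,0]]'; python3 go.py 431.5 -107 85
```

```text
clock: 1.3
position: [430.1, -106.6, 117.8]
ee_rot: [-0.163, 0.987, -0.0, 0.0]
contact_force: [1.6, -1.0, -0.9]
gripper_width: -0.2
grasp_force: 0.0
shift mm [-1.2 -0.8 32.8] tilt turn deg [-0.    0.01  0.  ]
1.3 [ 430.1 -106.6  117.8] [ 1.63 -0.98 -0.89] -0.16789612255074168 0.0
```

```bash
python3 -m pendant '[[-0.001,-0.001,0.02,0,0,0,0],[0,0,0.015,0,0,0,0],[0,0,0.006,0,0,0,0],[0,0,0,0,0,0,0]]'; python3 go.py 431.5 -107 69
```

```text
clock: 1.7
position: [430.4, -109.1, 76.6]
ee_rot: [-0.163, 0.987, 0.0, -0.001]
contact_force: [0.8, 0.3, 0.0]
gripper_width: 0.1
grasp_force: 0.0
shift mm [-1.7  1.6  7.5] tilt turn deg [ 0.03 -0.13  0.  ]
1.7 [ 430.4 -109.1   76.6] [0.84 0.27 0.  ] 0.1401752792456863 0.0
```

```bash
python3 -m pendant '[[-0.001,0.001,0.008,0,0,0,0],[0,0,0.003,0,0,0,0],[0,0,0.002,0,0,0,0],[0,0,0,0,0,0,0]]'; python3 go.py 431.5 -107 63
```

```text
clock: 2.1
position: [432.4, -107.9, 64.8]
ee_rot: [-0.163, 0.987, -0.0, 0.001]
contact_force: [0.8, -0.1, 3.0]
gripper_width: -0.6
grasp_force: 1.5
shift mm [0.6 1.1 1.8] tilt turn deg [-0.03  0.1   0.  ]
2.1 [ 432.4 -107.9   64.8] [ 0.84 -0.06  3.02] -0.6120629204970646 1.5089128352701664
```

```bash
python3 -m pendant '[[0,0,0.002,0,0,0,0],[0,0,0.0005,0,0,0,0],[0,0,0,0,0,0,0]]'
```

```text
clock: 2.4
position: [432.4, -107.8, 63.0]
ee_rot: [-0.164, 0.987, -0.0, 0.001]
contact_force: [-1.1, 1.0, 10.3]
gripper_width: 0.1
grasp_force: 5.1
```

```bash
python3 -m pendant '[[0,0,-0.02,0,0,0,0],[0,0,-0.015,0,0,0,0],[0,0,0,0,0,0,0]]'; python3 go.py 414.1 -205.5 98
```

```text
clock: 2.7
position: [432.4, -107.7, 98.1]
ee_rot: [-0.163, 0.987, -0.0, 0.002]
contact_force: [0.0, -1.0, -0.5]
gripper_width: -0.1
grasp_force: 0.0
shift mm [ 48.8 -86.7   0. ] tilt turn deg [-0.04  0.18  0.  ]
2.7 [ 432.4 -107.7   98.1] [ 0.05 -0.95 -0.51] -0.09750175302303543 0.0
```

```bash
python3 -m pendant '[[0.024,-0.043,0,0,0,0,0],[0.025,-0.043,0,0,0,0,0],[0,0,0,0,0,0,0],[0,0,0,0,0,0,0]]'; python3 go.py 414.1 -205.5 63
```

```text
clock: 3.1
position: [411.7, -205.8, 95.8]
ee_rot: [-0.161, 0.987, 0.0, -0.001]
contact_force: [0.4, 0.7, -0.7]
gripper_width: 0.2
grasp_force: 0.0
shift mm [-2.4 -0.5 32.8] tilt turn deg [ 0.07 -0.11  0.  ]
3.1 [ 411.7 -205.8   95.8] [ 0.41  0.7  -0.69] 0.16402438104500477 0.0
```

```bash
python3 -m pendant '[[-0.002,0,0.018,0,0,0,0],[0,0,0.008,0,0,0,0],[0,0,0.004,0,0,0,0],[0,0,0.003,0,0,0,0],[0,0,0.001,0,0,0,0],[0,0,0,0,0,0,0]]'
```

```text
clock: 3.7
position: [414.7, -203.7, 63.2]
ee_rot: [-0.164, 0.987, 0.0, -0.0]
contact_force: [-1.3, 2.1, 3.8]
gripper_width: 0.1
grasp_force: 1.9
```

```bash
python3 -m pendant '[[0,0,0.001,0,0,0,0],[0,0,0.0005,0,0,0,0],[0,0,0,0,0,0,0]]'
```

```text
clock: 4.0
position: [414.8, -203.9, 62.9]
ee_rot: [-0.164, 0.987, -0.0, -0.0]
contact_force: [-3.9, 5.3, 13.3]
gripper_width: 0.3
grasp_force: 7.4
```

```bash
python3 -m pendant '[[0,0,-0.02,0,0,0,0],[0,0,-0.016,0,0,0,0],[0,0,0,0,0,0,0]]'; python3 go.py 422.8 -156 98
```

```text
clock: 4.3
position: [416.8, -204.5, 99.4]
ee_rot: [-0.164, 0.987, -0.001, 0.003]
contact_force: [-0.2, -0.4, -0.8]
gripper_width: -0.0
grasp_force: 0.0
shift mm [-21.3  44.    1.4] tilt turn deg [-0.18  0.31  0.  ]
4.3 [ 416.8 -204.5   99.4] [-0.18 -0.44 -0.79] -0.035040767094536095 0.0
```

```bash
python3 -m pendant '[[-0.021,0.044,0,0,0,0,0],[0,0,0,0,0,0,0],[0,0,0.018,0,0,0,0],[0,0,0.008,0,0,0,0],[0,0,0.004,0,0,0,0],[0,0,0.003,0,0,0,0],[0,0,0.002,0,0,0,0],[0,0,0,0,0,0,0]]'
```

```text
clock: 5.1
position: [420.0, -156.1, 63.0]
ee_rot: [-0.163, 0.987, 0.0, -0.001]
contact_force: [-3.1, 2.4, 8.2]
gripper_width: -0.0
grasp_force: 4.0
```

```bash
python3 -m pendant '[[0,0,0,0,0,0,0],[0,0,-0.02,0,0,0,0],[0,0,-0.04,0,0,0,0],[0,0,-0.04,0,0,0,0],[0,0,0,0,0,0,0.05]]'; python3 go.py 510 198 150
```

```text
clock: 5.6
position: [424.4, -156.6, 167.8]
ee_rot: [-0.164, 0.987, -0.002, 0.007]
contact_force: [-0.1, -0.6, 0.2]
gripper_width: 13.4
grasp_force: 0.0
shift mm [-195.2  308.1   18.4] tilt turn deg [-0.33  0.7   0.  ]
5.6 [ 424.4 -156.6  167.8] [-0.07 -0.64  0.18] 13.350265077945553 0.0
```

```bash
python3 -m pendant '[[-0.022,0.034,0.002,0,0,0,0.05],[-0.022,0.034,0.002,0,0,0,0.05],[-0.022,0.034,0.002,0,0,0,0.05],[-0.022,0.034,0.002,0,0,0,0.05],[-0.022,0.034,0.002,0,0,0,0.05],[-0.022,0.034,0.002,0,0,0,0.05],[-0.022,0.034,0.002,0,0,0,0.05],[-0.022,0.034,0.002,0,0,0,0.05],[-0.019,0.034,0.002,0,0,0,0.05],[0,0,0,0,0,0,0.05],[0,0,0,0,0,0,0.05]]'; python3 go.py 510 198 130
python3 - <<'E'
from h import *
t=snap("top","pics/t1.png");s=snap("side","pics/s1.png")
f=lambda d,x,y,w,h,k:cv2.resize(d["image"][y:y+h,x:x+w,::-1],None,fx=k,fy=k,interpolation=cv2.INTER_CUBIC)
im=np.hstack([f(t,220,200,80,80,5),f(s,320,200,80,80,5)])
cv2.imwrite("pics/z3.png",np.clip(im*1.5,0,255).astype(np.uint8))
E
```

```text
clock: 6.7
position: [506.5, 196.9, 143.4]
ee_rot: [-0.164, 0.987, -0.0, -0.001]
contact_force: [0.1, -0.1, -0.1]
gripper_width: 49.8
grasp_force: 0.0
shift mm [-3.7 -0.1 13.4] tilt turn deg [-0.01 -0.07 -0.  ]
6.7 [506.5 196.9 143.4] [ 0.08 -0.13 -0.12] 49.81958111964366 0.0
```

View pics/z3.png

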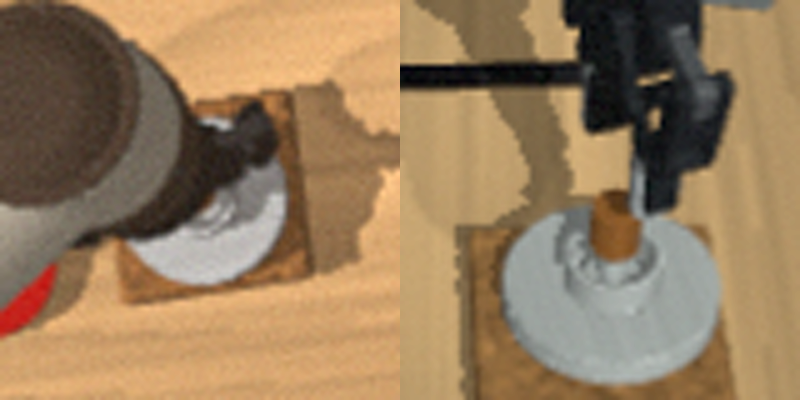

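The crop shows the open fingers above the knob. The near fingertip is at side-crop (655,210), the far one at about (605,128), and the knob top at (616,195). I'll compare these with the predicted tip pixels.

Run:
```python
from h import *
import pickle
s=pickle.load(open("side.pkl","rb"));st=arm.read_state();print(st["position"],st["clock"])
R=Rot.from_quat(st["ee_rot"]).as_matrix()
for y in(32,-32):
  for z in (19,25):
    p=st["position"]+R@[0,y,z]; u=proj(s,p); print(p.round(1),((u-[320,200]+.5)*5-.5+[400,0]).round())
print(((proj(s,[510,198,100])-[320,200]+.5)*5-.5+[400,0]).round())
```

```text
[506.27604839 195.611948   143.87456887] 6.8
[496.  225.9 124.9] [655. 208.]
[496.  225.9 118.9] [654. 218.]
[516.5 165.3 124.9] [600. 115.]
[516.5 165.3 118.9] [600. 125.]
[616. 204.]
```

```bash
python3 -m pendant '[[-0.004,0.001,0.01,0,0,0,0.05],[0,0,0.015,0,0,0,0.05],[0,0,0.015,0,0,0,0.05],[0,0,0.005,0,0,0,0.05],[0,0,0,0,0,0,0.05],[0,0,0,0,0,0,0.05]]'; python3 go.py 510 198 96.5
```

```text
clock: 7.4
position: [510.6, 198.7, 99.7]
ee_rot: [-0.163, 0.987, 0.0, 0.0]
contact_force: [-0.2, 1.5, -0.4]
gripper_width: 50.3
grasp_force: 0.0
shift mm [ 0.8 -0.4  3.2] tilt turn deg [0.   0.05 0.  ]
7.4 [510.6 198.7  99.7] [-0.23  1.46 -0.36] 50.28835003120167 0.0
```

Well centred. I'll lower 3 mm and close.

```bash
python3 -m pendant '[[0,0,0.003,0,0,0,0.035],[0,0,0,0,0,0,0.028],[0,0,0,0,0,0,0.02],[0,0,0,0,0,0,0.01],[0,0,0,0,0,0,0.01],[0,0,0,0,0,0,0.01]]'; python3 go.py 510 198 96.5
```

```text
clock: 8.0
position: [510.3, 198.9, 96.7]
ee_rot: [-0.163, 0.987, 0.0, 0.0]
contact_force: [-0.1, -1.4, 3.9]
gripper_width: 22.9
grasp_force: 58.6
shift mm [ 0.5 -0.7  0.2] tilt turn deg [-0.    0.02 -0.  ]
8.0 [510.3 198.9  96.7] [-0.13 -1.37  3.91] 22.853798741253964 58.63484501838684
```

```bash
python3 -m pendant '[[0,0,-0.003,0,0,0,0.01],[0,0,-0.006,0,0,0,0.01],[0,0,-0.01,0,0,0,0.01],[0,0,-0.015,0,0,0,0.01],[0,0,-0.02,0,0,0,0.01],[0,0,-0.02,0,0,0,0.01],[0,0,-0.015,0,0,0,0.01],[0,0,-0.01,0,0,0,0.01],[0,0,0,0,0,0,0.01],[0,0,0,0,0,0,0.01]]'; python3 go.py 547 -177.8 196
python3 - <<'E'
from h import *
t=snap("top","pics/t2.png");s=snap("side","pics/s2.png")
f=lambda d,x,y,w,h,k:cv2.resize(d["image"][y:y+h,x:x+w,::-1],None,fx=k,fy=k,interpolation=cv2.INTER_CUBIC)
im=f(s,300,150,120,120,5)
cv2.imwrite("pics/z4.png",np.clip(im*1.5,0,255).astype(np.uint8))
E
```

```text
clock: 9.0
position: [509.7, 198.7, 194.9]
ee_rot: [-0.163, 0.987, 0.0, -0.0]
contact_force: [0.2, 0.5, -3.4]
gripper_width: 22.3
grasp_force: 58.8
shift mm [  85.8 -368.5   -1.1] tilt turn deg [ 0.01 -0.05  0.  ]
9.0 [509.7 198.7 194.9] [ 0.24  0.5  -3.42] 22.266114320915595 58.84727418422699
```

View pics/z4.png

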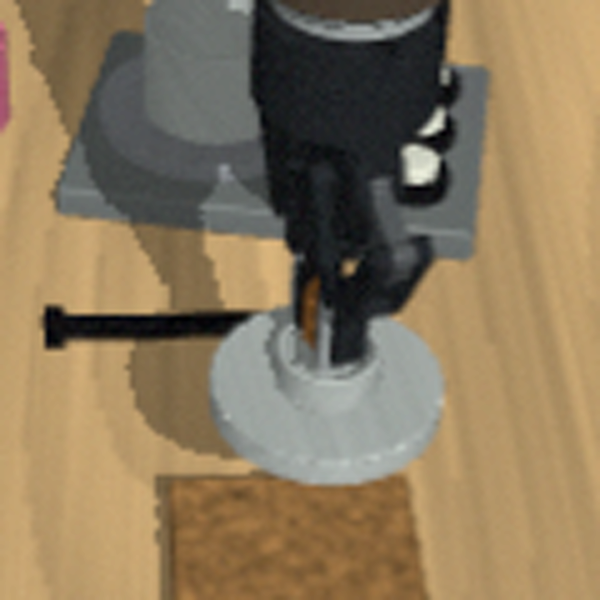

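Both lids hang together and level from the knob, the skirt spanning crop (210..445, 300..480). Next I carry them to the tin.

```bash
python3 -m pendant '[[0.003,-0.013,0,0,0,0,0.01],[0.006,-0.026,0,0,0,0,0.01],[0.009,-0.038,0,0,0,0,0.01],[0.009,-0.039,0,0,0,0,0.01],[0.009,-0.039,0,0,0,0,0.01],[0.009,-0.039,0,0,0,0,0.01],[0.009,-0.039,0,0,0,0,0.01],[0.009,-0.039,0,0,0,0,0.01],[0.009,-0.038,0,0,0,0,0.01],[0.008,-0.035,0,0,0,0,0.01],[0.006,-0.023,0,0,0,0,0.01],[0,0,0,0,0,0,0.01]]'; python3 -m pendant '[[0,0,0,0,0,0,0.01],[0,0,0,0,0,0,0.01],[0,0,0,0,0,0,0.01]]'; python3 go.py 547 -177 165
python3 - <<'E'
from h import *
t=snap("top","pics/t3.png");s=snap("side","pics/s3.png")
f=lambda d,x,y,w,h,k:cv2.resize(d["image"][y:y+h,x:x+w,::-1],None,fx=k,fy=k,interpolation=cv2.INTER_CUBIC)
im=np.hstack([f(s,295,90,80,100,5),f(t,340,160,80,100,5)])
cv2.imwrite("pics/z5.png",np.clip(im*1.7,0,255).astype(np.uint8))
E
```

```text
clock: 10.3
position: [546.4, -180.5, 194.2]
ee_rot: [-0.161, 0.987, -0.0, -0.001]
contact_force: [0.3, 0.8, -2.4]
gripper_width: 22.4
grasp_force: 59.2
clock: 10.6
position: [547.1, -176.4, 195.2]
ee_rot: [-0.164, 0.986, 0.0, -0.0]
contact_force: [-0.4, -0.4, -2.4]
gripper_width: 22.3
grasp_force: 59.2
shift mm [ 0.3 -0.5 30.2] tilt turn deg [ 0.01 -0.02  0.  ]
10.6 [ 547.1 -176.4  195.2] [-0.4  -0.38 -2.39] 22.326874021456884 59.159504771232605
```

View pics/z5.png

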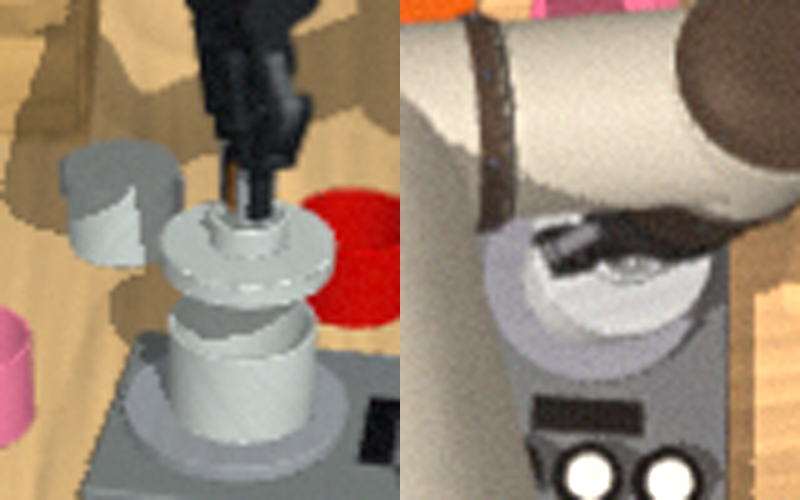

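The lid disc spans side-crop x 160–337 (centre 248). The tin rim below spans 168–319 (centre 243). I'll check this against the projection.

Run:
```python
from h import *
import pickle
s=pickle.load(open("side.pkl","rb"));t=pickle.load(open("top.pkl","rb"))
a=np.linspace(0,2*np.pi,73)
def box(d,c,z,r,o,off=0):
    P=np.array([proj(d,[c[0]+r*np.cos(x),c[1]+r*np.sin(x),z]) for x in a]); q=(P-o+.5)*5-.5+[off,0]; return q.min(0).round(),q.max(0).round()
c=[547,-177]
print("skirt low side",box(s,c,134.5,51.5,[295,90])); print("rim side",box(s,c,94,45,[295,90]))
print("top disc",box(t,c,149.5,51.5,[340,160],400)); print("platform side",box(s,c,34,45,[295,90]))
```

```text
skirt low side (array([157., 219.]), array([332., 309.]))
rim side (array([168., 282.]), array([318., 362.]))
top disc (array([532., 159.]), array([711., 334.]))
platform side (array([168., 363.]), array([313., 445.]))
```

```bash
python3 -m pendant '[[-0.0005,-0.0005,0.008,0,0,0,0.01],[0,0,0.012,0,0,0,0.01],[0,0,0.006,0,0,0,0.01],[0,0,0.003,0,0,0,0.01],[0,0,0.002,0,0,0,0.01],[0,0,0.002,0,0,0,0.01],[0,0,0.002,0,0,0,0.01],[0,0,0,0,0,0,0.01]]'; python3 go.py 547 -177 147
```

```text
clock: 11.5
position: [547.8, -177.6, 160.2]
ee_rot: [-0.163, 0.987, 0.0, -0.0]
contact_force: [-0.9, 0.6, -2.6]
gripper_width: 22.4
grasp_force: 59.2
shift mm [ 0.6  0.8 13.2] tilt turn deg [ 0.01 -0.01  0.  ]
11.5 [ 547.8 -177.6  160.2] [-0.88  0.65 -2.63] 22.35014290374236 59.16967749595642
```

```bash
python3 -m pendant '[[0,0,0.002,0,0,0,0.01],[0,0,0.002,0,0,0,0.01],[0,0,0.002,0,0,0,0.01],[0,0,0,0,0,0,0.01]]'; python3 -m pendant '[[0,0,0,0,0,0,0.01]]'
```

```text
clock: 11.9
position: [547.6, -177.5, 153.9]
ee_rot: [-0.163, 0.987, 0.0, -0.0]
contact_force: [1.1, 0.7, -2.1]
gripper_width: 22.4
grasp_force: 59.2
clock: 12.0
position: [547.9, -177.6, 154.3]
ee_rot: [-0.163, 0.987, -0.0, -0.0]
contact_force: [-0.1, -0.6, -2.3]
gripper_width: 22.4
grasp_force: 59.2
```

Free inside the bore with no contact. I'll keep lowering to home.

```bash
python3 -m pendant '[[0,0,0.002,0,0,0,0.01],[0,0,0.002,0,0,0,0.01],[0,0,0.0015,0,0,0,0.01],[0,0,0,0,0,0,0.01],[0,0,0,0,0,0,0.01]]'
```

```text
clock: 12.5
position: [547.9, -177.6, 148.8]
ee_rot: [-0.163, 0.987, -0.0, -0.0]
contact_force: [0.1, 0.1, -2.8]
gripper_width: 22.1
grasp_force: 59.2
```

```bash
python3 -m pendant '[[0,0,0.001,0,0,0,0.01],[0,0,0.0005,0,0,0,0.01],[0,0,0,0,0,0,0.01]]'
```

```text
clock: 12.8
position: [547.8, -177.5, 147.2]
ee_rot: [-0.163, 0.987, 0.0, -0.0]
contact_force: [0.5, -0.1, -2.0]
gripper_width: 22.3
grasp_force: 59.2
```

```bash
python3 -m pendant '[[0,0,0.0005,0,0,0,0.01],[0,0,0.0005,0,0,0,0.01],[0,0,0,0,0,0,0.01],[0,0,0,0,0,0,0.01]]'
```

```text
clock: 13.2
position: [548.0, -177.6, 146.7]
ee_rot: [-0.163, 0.987, -0.0, 0.0]
contact_force: [-0.0, 1.0, 0.8]
gripper_width: 22.2
grasp_force: 59.6
```

```bash
python3 -m pendant '[[0,0,0.0005,0,0,0,0.01],[0,0,0,0,0,0,0.01],[0,0,0,0,0,0,0.01],[0,0,0,0,0,0,0.01]]'; python3 go.py 547 -177 147
python3 - <<'E'
from h import *
s=snap("side","pics/s4.png")
im=cv2.resize(s["image"][120:200,295:375,::-1],None,fx=7,fy=7,interpolation=cv2.INTER_CUBIC)
cv2.imwrite("pics/z6.png",np.clip(im*1.7,0,255).astype(np.uint8))
E
```

```text
clock: 13.6
position: [548.0, -177.7, 146.7]
ee_rot: [-0.163, 0.987, -0.0, 0.0]
contact_force: [-2.3, 0.1, 5.7]
gripper_width: 22.4
grasp_force: 60.0
shift mm [ 0.7  0.9 -0.3] tilt turn deg [-0.03  0.03 -0.  ]
13.6 [ 548.  -177.7  146.7] [-2.31  0.13  5.72] 22.387045492981752 60.01325011253357
```

View pics/z6.png

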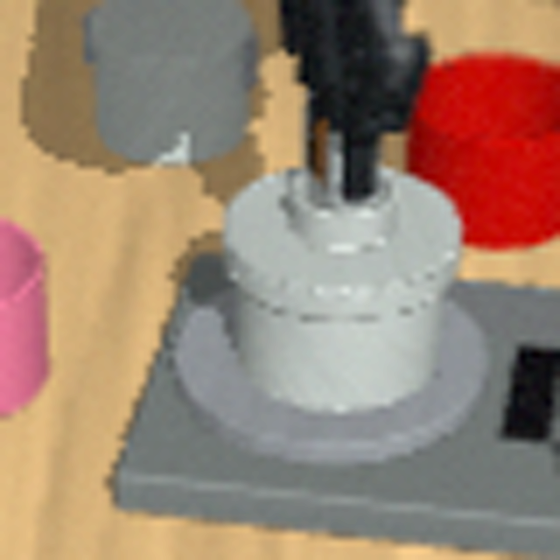

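The nested lids sit home and level on the tin, the skirt spanning crop x 223–462 and the rim line horizontal at y about 310. Now I release the knob and rise a little.

```bash
python3 - <<'E'
from h import *
import pickle
s=pickle.load(open("side.pkl","rb")); a=np.linspace(0,6.283,73)
for x in(546,548): 
    P=np.array([proj(s,[x+51.5*np.cos(k),-177+51.5*np.sin(k),98]) for k in a]); q=(P-[295,120]+.5)*7-.5; print(x,q.min(0).round(),q.max(0).round())
E
python3 -m pendant '[[0,0,-0.0005,0,0,0,0.022],[0,0,0,0,0,0,0.024],[0,0,0,0,0,0,0.026],[0,0,0,0,0,0,0.03],[0,0,-0.003,0,0,0,0.04],[0,0,-0.008,0,0,0,0.055],[0,0,-0.006,0,0,0,0.07],[0,0,0,0,0,0,0.07],[0,0,0,0,0,0,0.07]]'; python3 go.py 547 -177 128
```

```text
546 [223. 169.] [463. 298.]
548 [218. 169.] [458. 298.]
clock: 14.55
position: [548.0, -177.5, 163.7]
ee_rot: [-0.163, 0.987, -0.0, 0.0]
contact_force: [-0.4, 0.4, -0.1]
gripper_width: 69.8
grasp_force: 0.0
shift mm [ 0.8  0.8 35.7] tilt turn deg [-0.01  0.05 -0.  ]
14.55 [ 548.  -177.5  163.7] [-0.41  0.39 -0.14] 69.76054813399328 0.0
```

```bash
python3 -m pendant '[[0.001,0.001,0.012,0,0,0,0.07],[0,0,0.014,0,0,0,0.07],[0,0,0.008,0,0,0,0.07],[0,0,0.003,0,0,0,0.07],[0,0,0,0,0,0,0.07],[0,0,0,0,0,0,0.07]]'; python3 go.py 547 -177 126
python3 - <<'E'
from h import *
s=snap("side","pics/s5.png")
im=cv2.resize(s["image"][100:180,305:385,::-1],None,fx=7,fy=7,interpolation=cv2.INTER_CUBIC)
cv2.imwrite("pics/z7.png",np.clip(im*1.9,0,255).astype(np.uint8))
E
```

```text
clock: 15.15
position: [546.9, -177.0, 126.5]
ee_rot: [-0.163, 0.987, -0.0, 0.0]
contact_force: [0.2, 0.6, -0.2]
gripper_width: 69.7
grasp_force: 0.0
shift mm [-0.1 -0.1  0.5] tilt turn deg [-0.02  0.02 -0.  ]
15.15 [ 546.9 -177.   126.5] [ 0.24  0.57 -0.22] 69.67870829208049 0.0
```

View pics/z7.png

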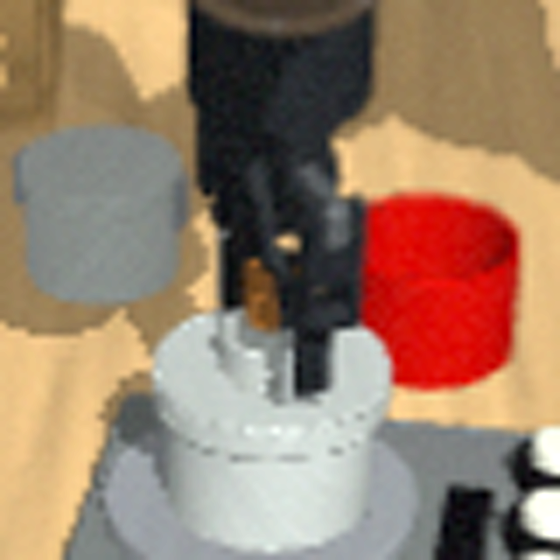

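The fingers straddle the collar, the near finger at crop (312,370) with its tip just above the flat top, and the knob is free between them. I'll close gently.

```bash
python3 -m pendant '[[0,0,0,0,0,0,0.06],[0,0,0,0,0,0,0.054],[0,0,0,0,0,0,0.05],[0,0,0,0,0,0,0.048],[0,0,0,0,0,0,0.046],[0,0,0,0,0,0,0.044],[0,0,0,0,0,0,0.04],[0,0,0,0,0,0,0.036],[0,0,0,0,0,0,0.036],[0,0,0,0,0,0,0.036]]'; python3 go.py 547 -177 126
```

```text
clock: 16.2
position: [547.0, -177.1, 127.3]
ee_rot: [-0.163, 0.987, -0.0, 0.001]
contact_force: [-0.6, -0.5, 5.7]
gripper_width: 43.7
grasp_force: 60.1
shift mm [-0.   0.1  1.3] tilt turn deg [-0.05  0.06 -0.  ]
16.2 [ 547.  -177.1  127.3] [-0.63 -0.53  5.73] 43.69670803148399 60.147461257874966
```

```bash
python3 -m pendant '[[0,0,-0.001,0,0,0,0.036],[0,0,-0.001,0,0,0,0.036],[0,0,-0.001,0,0,0,0.036],[0,0,-0.002,0,0,0,0.036],[0,0,-0.003,0,0,0,0.036],[0,0,-0.004,0,0,0,0.036],[0,0,-0.004,0,0,0,0.036],[0,0,0,0,0,0,0.036]]'; python3 go.py 547 -177 220
```

```text
clock: 17.0
position: [547.1, -177.0, 143.2]
ee_rot: [-0.163, 0.987, -0.0, 0.001]
contact_force: [0.3, -0.2, -0.8]
gripper_width: 43.2
grasp_force: 61.0
shift mm [ -0.   -0.  -76.8] tilt turn deg [-0.05  0.09 -0.  ]
17.0 [ 547.1 -177.   143.2] [ 0.32 -0.18 -0.8 ] 43.22917141319904 61.02753035724163
```

The load is about 1 N, which means the outer lid alone. I'll continue up.

```bash
python3 -m pendant '[[0,0,-0.005,0,0,0,0.036],[0,0,-0.008,0,0,0,0.036],[0,0,-0.01,0,0,0,0.036],[0,0,-0.012,0,0,0,0.036],[0,0,-0.012,0,0,0,0.036],[0,0,-0.012,0,0,0,0.036],[0,0,-0.01,0,0,0,0.036],[0,0,-0.008,0,0,0,0.036],[0,0,-0.005,0,0,0,0.036],[0,0,0,0,0,0,0.036],[0,0,0,0,0,0,0.036],[0,0,0,0,0,0,0.036]]'
python3 - <<'E'
from h import *
s=snap("side","pics/s6.png")
im=cv2.resize(s["image"][80:200,295:395,::-1],None,fx=5,fy=5,interpolation=cv2.INTER_CUBIC)
cv2.imwrite("pics/z8.png",np.clip(im*1.7,0,255).astype(np.uint8))
E
```

```text
clock: 18.2
position: [546.3, -176.9, 223.6]
ee_rot: [-0.163, 0.987, 0.0, -0.001]
contact_force: [-0.9, 0.2, -1.2]
gripper_width: 44.0
grasp_force: 61.0
```

View pics/z8.png

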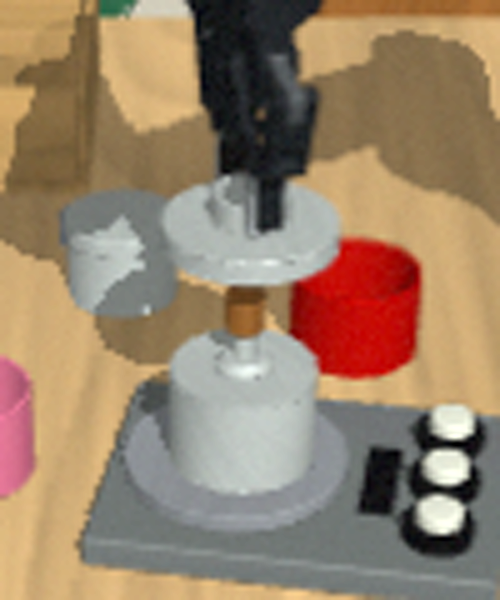

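The outer lid is held level above the knob, its skirt at crop y about 280. The inner lid is seated in the tin, its flange level on the rim, and the keys are up. I'm handing the job in.

```bash
python3 -c "
from bench import arm
print(arm.job_done())"
```

```text
the job is handed in; nothing more can be done
None
```

I handed the job in at about 18 s on the clock: the keys were pressed left, right, middle, the nested lids went home in the tin, and the gripper is holding the outer lid level about 30 mm above the knob; the judge's verdict was not shown.

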